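# Snug the adjustable wrench and nip up a loose tap nut

### The job

One of the two bench taps has a loose nut, and an adjustable wrench lies around that nut with its jaw too wide. Roll the wrench's worm until the jaw is closed snugly on the nut, then swing the handle to tighten the nut clockwise (seen from above) by about an eighth of a turn, and leave the wrench there, on the nut with its jaw still snug.

Things in the scene. Friction and masses are not known exactly. Their poses are not given: they have to be found in the camera images.
- wrench: Loose steel adjustable wrench (0.5 kg) lying flat on the bench. Origin on its underside, midway between the jaws when snug, so then on the nut's axis. z up. Jaws open to +x: fixed jaw at -y (face y = -15 mm), moving jaw at +y. Head: x -82 to 14, y -33 to 43, 18 mm high at most. Handle along -x: 26 mm wide, 12 mm high, from x = -98 to -230 mm. It turns the nut only when snug.
- worm_top (a point): Top of the worm, a dark knurled roller (18 mm diameter, 22 mm long, axis along wrench y) at x -50, y 0, z 20.5 mm in the wrench, 4.5 mm proud of the head; axes as the wrench's. It does not give. Press a shut fingertip on it with 8 to 20 N and drag across it to wrench +x (towards the nut): closes the jaw 2.8 mm per 10 mm. Lift and repeat; at the end it slips.
- jaw (a joint): Slide of the moving jaw towards the fixed one, in m. The opening between the faces is 40 mm minus this; the nut is 30 mm, so it is snug at about 0.010. Starts between 0 and 0.004. It moves only with the worm (8 N friction) and does not run back by itself.
- nut (a joint): Angle of the nut about the vertical axis through the outlet's origin, in rad: 0 at the start, growing clockwise seen from above (tightening); an eighth of a turn is 0.79. It turns stiffly (0.1 N m) and stays where it is left.
- outlet: The tap with the loose nut, the one between the wrench's jaws: upright brass hose nozzle, 45 mm high, 24 mm wide, fixed to the bench, in a steel hexagon nut 30 mm across flats and 20 mm high on the bench. Origin on the bench, on the axis of nozzle and nut. A like tap with no wrench on it stands 8 to 20 cm away towards or away from the robot; that one is not part of the job.
There are look-alikes about, which are no part of the job. What is shaped like the outlet but blue is not meant.

How it is judged:
By the outcome, as a careful person would: the job done as asked, in the order asked, and still so for the second after the job is handed in, with the robot touching nothing.
It also fails if it takes over 58 s, if anything falls off the work surface, if the arm or the gripper's body presses on something with over 40 N, if the wrist force passes 120 N, or if a joint passes its speed limit or range.

### The arm

A 6-joint arm with a two-finger parallel gripper is mounted at the origin on the work surface. World frame = base frame: x ahead of the robot, y to its left, z up, the work surface at z = 0. Lengths are in m, angles in rad, forces in N, time in s.
With the tool pointing down it reaches from about 0.4 to 0.825 m from the base axis. Payload 7 kg.
Tool frame: the origin (TCP) lies on the centre line of the jaws, within the pads' length; the fingertips stand 25 mm ahead of it and the grasp point (between the pads) lies 6 mm ahead of it (finger_overhang is the distance from the TCP to the fingertips, in m); z points along the fingers, y is the line along which they close (so a half turn about z gives the same grasp; the last joint's range is limited). The gripper opens to 85 mm and grips with 20 to 120 N. Pads are 22 mm wide; open, the fingers measure 114 mm over their backs; the gripper's body (76 mm by 85 mm) begins 54 mm behind the grasp point. The pads swing forward as they close: fully open they stand 13 mm farther back than shut.
Start: joints at [1.469, 0.359, 0.012, 0, -1.224, -0.288], TCP at [0.257, 0.624, 0.256] pointing down, gripper open.
Joint ranges: [-3.07, 3.07], [-1.43, 2.12], [-1.02, 1.25], [-3.03, 1.67], [-3.05, -0], [-3.03, 3.03]. Speed limits (rad/s): [2.39, 2.39, 3.01, 3.14, 3.14, 3.14].

### API

Orientations are given as a rotation vector (axis times angle).
In Python, from station import observe, snapshot, camera_params, hand_in, boxes_of, finger_overhang gives the robot as it stands.
- The arm moves only by the tool carry_out, never from a script. Its argument "deltas" is one flat list of numbers, 5 for each row, row after row: the shift along the tool's x, y, z in units of 150 mm (1.0 is 150 mm), then the turn about the tool's z in units of 5 degrees (1.0 is 5 degrees), then the finger opening in mm, from 0 to 85.4. In form: [dx, dy, dz, yaw, jaw, dx, dy, dz, yaw, jaw, ...]. A call has 1 to 20 rows; each row shifts and turns the commanded pose from where the row before left it, along the tool's axes as they then stand; what a row does not reach is not made up. A row lasts 1/10 s, in which the tool goes at most 50 mm and 8.59 degrees, less where a joint would pass 70% of its speed; a pose out of reach is approached as far as the arm can. A call with a number of a shift or a turn outside -1 to 1 is refused whole. A call with a gripper value outside its range is refused whole. The fingers move at their own pace and stop on an object; "newtons" is the grip in N (left out, the last holds). Time passes only in rows, so rows that do not move let the fingers close. It gives the time, the measured TCP pose, the force, the opening and the grip force at its end, in the units of the state.
- observe(): the state, without advancing time (a new reading comes with each control period).
- snapshot(name): name is "scene" or "side" or "wrist"; returns (picture, depth): 384x512x3 uint8, red, green, blue; 384x512 float32, m along the optical axis (not along the pixel's ray), 0 where there is no reading.
- camera_params(name): a dict with "fx", "fy", "cx", "cy" (pixels), "R" (3x3) and "t" (3): a world point X has camera coordinates R X + t; the wrist camera has in their place "hand_eye" (4x4, takes a point from camera to tool coordinates, whose origin is the TCP and whose axes are the flange's). Camera axes: x right, y down, z forward; pixel columns grow to the right and rows downward; lengths in m; the calibration is good to about 2 mm. A picture is of the moment at which its call begins: read the wrist's pose just before it. camera_params takes no time and is no camera call.
- hand_in(): hands the job in; it is judged then, once.
Trained networks look in the newest picture that a camera, given by its name, has taken for a name from the list of things; names that differ only in an ending like _2 or _b are one class to them, and where a whole thing is asked for, a point or a joint stands for the part that bears it (a point fixed in the world has none). Each returns a list of dicts, best first, with "conf" (0 to 1); they miss things now and then, are a little off and sometimes report something else, mostly with a low value. They report only what shows in the picture. A call takes as long as a camera call. They do not tell look-alikes from the thing itself.
- boxes_of(target, camera): "location" ([x, y, z] in m, in the coordinates of the camera as it stood for that picture, good to about 4 mm: the middle of the surface that is visible of it).
The state is a dict: "time_s": time; "joints": joint angles; "joint_velocities": joint speeds; "effort": joint torques, N m; "eef_pos": TCP position; "eef_rot": TCP orientation; "wrist_force": force on the tool from outside, world axes, zero at the start; "wrist_torque": the same for the moment, N m; "gripper_width": opening from 0.0 (shut) to 1.0 (fully open); "finger_force": force on a finger pad.
Only numpy, scipy, OpenCV 4.12 (cv2) and the standard library are available. Lean on these libraries where they do the work, as an engineer would, in place of code of your own. Each camera call takes 0.05 s, during which the arm holds its last target. There are 200 camera calls.

## Working session

There is one attempt and no reset: what is moved stays moved. The work goes in short steps, Python scripts to look and compute and a tool call to move; the robot and the scene stay as the last step left them, time stands still between calls to the robot, and variables do not carry over. Pictures are saved under pics/ and viewed, at most 10 in all, crops included, and the job is handed in when it is done.

Besides the shell and the picture viewer there is one more tool, called by a JSON object that holds its "method" and its "body". carry_out: Moves the arm, as the interface text tells. Its arguments: {"type":"object","properties":{"deltas":{"type":"array"},"newtons":{"type":"number"}},"required":["deltas"]}

```bash
mkdir -p pics; cat > h.py <<'E'
import numpy as np, cv2
from scipy.spatial.transform import Rotation as Rn
from station import *
def cam2world(name,p,st=None):
    c=camera_params(name); p=np.atleast_2d(p)
    if 'hand_eye' in c:
        H=np.array(c['hand_eye']); q=p@H[:3,:3].T+H[:3,3]
        return q@Rn.from_rotvec(st['eef_rot']).as_matrix().T+np.array(st['eef_pos'])
    return (p-np.array(c['t']))@np.array(c['R'])
def px(name,u,v,d,st=None):
    c=camera_params(name); u=np.asarray(u,float);v=np.asarray(v,float)
    return cam2world(name,np.stack([(u-c['cx'])/c['fx']*d,(v-c['cy'])/c['fy']*d,d],-1),st)
def save(im,f): cv2.imwrite('pics/'+f,im[:,:,::-1])
E
python3 - <<'E'
from h import *
st=observe(); print(st)
print('overhang',finger_overhang() if callable(finger_overhang) else finger_overhang)
ims=[]
for n in ['scene','wrist']:
    im,d=snapshot(n); ims.append(im)
    np.save(n+'.npy',d)
    for t in ['wrench','worm_top','outlet','nut']:
        for b in boxes_of(t,n): print(n,t,b['conf'],cam2world(n,b['location'],st).round(4))
save(np.vstack(ims)[:, :],'a.png') if 0 else [save(i,f'a{k}.png') for k,i in enumerate(ims)]
E
```

```text
{'time_s': 0.0, 'joints': array([ 1.46912455e+00,  3.59388866e-01,  1.10604703e-02, -3.51503931e-04,
       -1.22410236e+00, -2.88090301e-01]), 'joint_velocities': array([-0.00069359,  0.00077192,  0.00095231,  0.00050648, -0.0010926 ,
        0.00032841]), 'effort': array([-1.74618017e-03, -5.83310223e+01,  2.93430036e+01,  6.93681568e+00,
       -5.81750355e-03,  9.81227259e-07]), 'eef_pos': array([0.25633796, 0.62395481, 0.25536283]), 'eef_rot': array([ 3.08046143e+00, -6.08232155e-01, -2.77781416e-04]), 'wrist_force': array([ 0.37041462, -0.75706442, -0.30624808]), 'wrist_torque': array([-0.03238195, -0.03085103, -0.04603667]), 'finger_force': 0.0, 'gripper_width': 0.9965788415687515}
overhang 0.025
scene wrench 0.96 [[0.6695 0.0141 0.0151]]
scene worm_top 0.88 [[0.6742 0.0141 0.0124]]
scene outlet 0.74 [[0.6082 0.0845 0.0283]]
scene outlet 0.66 [[0.549  0.1414 0.0228]]
scene outlet 0.56 [[0.6793 0.1523 0.0205]]
scene nut 0.63 [[0.6139 0.0825 0.0214]]
scene nut 0.63 [[0.6845 0.149  0.0221]]
scene nut 0.57 [[0.5498 0.1401 0.0203]]
```

View pics/a0.png

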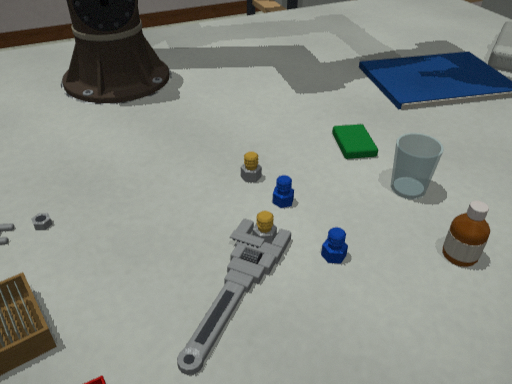

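The scene view shows the wrench around the brass tap at (265,222), handle end at (190,357), and worm at about (251,256). The other brass tap is at (251,165) and the two blue look-alikes are at (284,190) and (335,245).

```bash
python3 - <<'E'
from h import *
d=np.load('scene.npy')
for n,u,v in [('nozzle',265,216),('worm',251,256),('hend',190,357),('tap2',251,157),('blue1',284,181),('blue2',336,233),('hmid',222,306),('jawA',238,238),('jawB',285,240)]:
    print(n,px('scene',[u],[v],np.array([d[v,u]])).round(4))
print(camera_params('wrist')['hand_eye'])
c=camera_params('wrist');print(c['fx'],c['cx'])
E
```

```text
nozzle [[0.6075 0.0822 0.0465]]
worm [[0.644  0.045  0.0192]]
hend [[ 0.7485 -0.0746  0.0128]]
tap2 [[0.4709 0.1223 0.0463]]
blue1 [[0.5485 0.1416 0.0466]]
blue2 [[0.6744 0.1538 0.0452]]
hmid [[ 0.7    -0.0181  0.0139]]
jawA [[0.6063 0.0423 0.0196]]
jawB [[0.6343 0.1006 0.0174]]
[[ 9.00874500e-04 -9.59232748e-01 -2.82615860e-01  7.21006580e-02]
 [ 9.99999574e-01  9.20939652e-04  6.18459428e-05 -3.62006326e-04]
 [ 2.00947498e-04 -2.82615796e-01  9.59233169e-01 -1.17090481e-01]
 [ 0.00000000e+00  0.00000000e+00  0.00000000e+00  1.00000000e+00]]
304.2293270023258 257.818259015569
```

{"method": "carry_out", "body": {"deltas": [0.255,0.173,0.025,0,0,0.255,0.173,0.025,0,0,0.255,0.173,0.025,0,0,0.255,0.173,0.025,0,0,0.255,0.173,0.025,0,0,0.255,0.173,0.025,0,0,0.255,0.173,0.025,0,0,0.255,0.173,0.025,0,0,0.255,0.173,0.025,0,0,0.255,0.173,0.025,0,0,0.255,0.173,0.025,0,0,0.255,0.173,0.025,0,0,0.255,0.173,0.025,0,0,0.255,0.173,0.025,0,0,0.255,0.173,0.025,0,0,0,0,0,1,0,0,0,0,1,0,0,0,0,1,0,0,0,0,1,0,0,0,0,1,0]}}

```text
time_s: 2.5
eef_pos: [0.6394, 0.0461, 0.2001]
eef_rot: [-2.875, 1.267, -0.0]
wrist_force: [0.9, 0.7, 0.1]
gripper_width: 0.003
finger_force: 0.0
```

```bash
python3 - <<'E'
from h import *
st=observe(); print(st['eef_pos'],st['time_s'],st['joints'],st['wrist_force'],st['gripper_width'])
im,d=snapshot('wrist'); save(im,'b.png'); np.save('wb.npy',d); np.save('st.npy',st,allow_pickle=True)
for t in ['wrench','worm_top','outlet']:
    for b in boxes_of(t,'wrist'): print(t,b['conf'],cam2world('wrist',b['location'],st).round(4))
E
```

```text
[0.63936834 0.04613081 0.20006914] 2.5 [ 3.75889334e-01  3.42446659e-01 -1.44911196e-01  6.62162733e-06
 -1.08336614e+00  3.64939547e-01] [0.92128809 0.73565586 0.10484606] 0.002940386375147253
wrench 0.95 [[0.6672 0.0227 0.0062]]
worm_top 0.66 [[0.6641 0.024  0.015 ]]
outlet 0.76 [[0.6086 0.0858 0.0186]]
outlet 0.64 [[0.6749 0.1501 0.029 ]]
```

View pics/b.png

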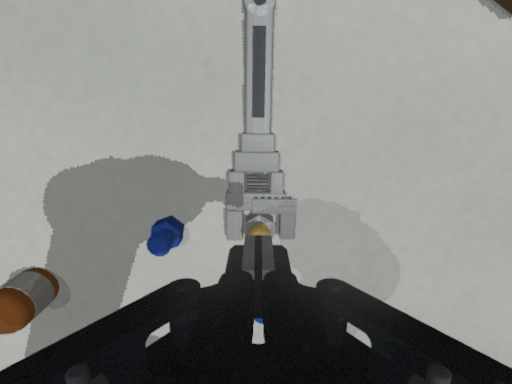

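The wrist view shows the worm at (257,182), the nut and nozzle at (259,225), and the handle running up the image to (259,5). Moving jaw is on the right; fixed jaw is on the left.

```bash
python3 - <<'E'
from h import *
st=np.load('st.npy',allow_pickle=True).item(); d=np.load('wb.npy')
R=Rn.from_rotvec(st['eef_rot']).as_matrix(); print(R.round(3))
P=lambda u,v: px('wrist',[u],[v],np.array([d[v,u]]),st)[0]
# handle mid line by height threshold
v,u=np.mgrid[0:384,0:512]; W=px('wrist',u.ravel(),v.ravel(),d.ravel(),st).reshape(384,512,3)
for r in (20,40,60,80,100,120):
    c=[k for k in range(230,290) if 0.006<W[r,k,2]<0.03]; 
    m=W[r,c]; print(r,c[0],c[-1],((m[0]+m[-1])/2).round(4), np.linalg.norm(m[0]-m[-1]).round(4))
for k in range(158,215,3): print(k,W[k,257].round(4))
for k in range(218,305,3): print('row232' ,k,W[232,k].round(4))
print('nozzle',P(259,228),P(258,222))
E
```

```text
[[ 0.675 -0.738  0.   ]
 [-0.738 -0.675  0.   ]
 [ 0.    -0.    -1.   ]]
20 245 273 [ 0.7381 -0.0626  0.0085] 0.0254
40 245 272 [ 0.7272 -0.05    0.0101] 0.0247
60 245 272 [ 0.7158 -0.0376  0.0099] 0.0251
80 245 271 [ 0.7044 -0.0244  0.0096] 0.0247
100 245 271 [ 0.6921 -0.0111  0.0105] 0.025
120 245 270 [0.6799 0.003  0.0109] 0.0244
158 [0.6554 0.0305 0.014 ]
161 [0.6534 0.0326 0.0147]
164 [0.6514 0.0349 0.0147]
167 [0.6492 0.0372 0.0141]
170 [0.6472 0.0394 0.0146]
173 [ 0.643   0.0441 -0.0007]
176 [0.6431 0.0439 0.015 ]
179 [0.6413 0.0459 0.0169]
182 [0.6394 0.048  0.0183]
185 [0.6375 0.05   0.0196]
188 [0.6353 0.0524 0.0193]
191 [0.6325 0.0555 0.0156]
194 [0.6302 0.0581 0.0146]
197 [0.6281 0.0603 0.0154]
200 [0.6263 0.0623 0.0171]
203 [0.6242 0.0646 0.0173]
206 [0.6222 0.0668 0.0183]
209 [0.6198 0.0694 0.0177]
212 [0.6175 0.0719 0.0173]
row232 218 [6.298e-01 1.235e-01 5.000e-04]
row232 221 [ 6.271e-01  1.215e-01 -3.000e-04]
row232 224 [ 6.246e-01  1.193e-01 -4.000e-04]
row232 227 [0.6255 0.1107 0.0158]
row232 230 [0.6231 0.1087 0.0155]
row232 233 [0.6206 0.1066 0.0151]
row232 236 [
[... 170 characters left out ...]
0.6139 0.0843 0.0429]
row232 254 [0.6121 0.082  0.0441]
row232 257 [0.6101 0.0799 0.0446]
row232 260 [0.6079 0.0779 0.0445]
row232 263 [0.6063 0.0755 0.0462]
row232 266 [0.6031 0.0745 0.0427]
row232 269 [0.5988 0.0745 0.036 ]
row232 272 [0.5911 0.0772 0.0193]
row232 275 [5.824e-01 8.030e-02 2.000e-04]
row232 278 [0.5821 0.0763 0.0064]
row232 281 [0.5828 0.0717 0.0156]
row232 284 [0.5805 0.0695 0.0156]
row232 287 [0.5783 0.0673 0.0161]
row232 290 [0.5762 0.0649 0.0168]
row232 293 [0.5736 0.0629 0.0163]
row232 296 [ 0.5647  0.0645 -0.0007]
row232 299 [ 0.5621  0.0623 -0.0009]
row232 302 [5.601e-01 5.970e-02 2.000e-04]
nozzle [0.61087727 0.07615404 0.04241429] [0.61006585 0.0784632  0.02064269]
```

{"method": "carry_out", "body": {"deltas": [0.022,-0.008,0.3,0.2,0,0,0,0.3,0,0,0,0,0.3,0,0,0,0,0.07,0,0,0,0,0.03,0,0,0,0,0,0,0,0,0,0,0,0]}}

```text
time_s: 3.4
eef_pos: [0.644, 0.0451, 0.0524]
eef_rot: [-2.865, 1.284, -0.004]
wrist_force: [0.6, -0.5, 0.2]
gripper_width: 0.001
finger_force: 0.0
```

{"method": "carry_out", "body": {"deltas": [0,0,0.015,0,0,0,0,0.01,0,0,0,0,0,0,0]}}

```text
time_s: 3.7
eef_pos: [0.6425, 0.0447, 0.0468]
eef_rot: [-2.866, 1.286, -0.001]
wrist_force: [-0.7, 0.7, -0.2]
gripper_width: 0.004
finger_force: 0.0
```

{"method": "carry_out", "body": {"deltas": [0,0,0.005,0,0,0,0,0.005,0,0,0,0,0,0,0]}}

```text
time_s: 4.0
eef_pos: [0.6426, 0.0447, 0.0455]
eef_rot: [-2.866, 1.286, -0.001]
wrist_force: [-1.5, -0.2, 4.4]
gripper_width: 0.003
finger_force: 2.7
```

{"method": "carry_out", "body": {"deltas": [0,0,0.005,0,0,0,0,0,0,0]}}

```text
time_s: 4.2
eef_pos: [0.6428, 0.0446, 0.0454]
eef_rot: [-2.867, 1.285, -0.001]
wrist_force: [-3.5, 0.2, 10.9]
gripper_width: 0.001
finger_force: 5.0
```

{"method": "carry_out", "body": {"deltas": [0,0,0.002,0,0,-0.02,0,0,0,0,-0.02,0,0,0,0,-0.02,0,0,0,0]}}

```text
time_s: 4.6
eef_pos: [0.6373, 0.0507, 0.0453]
eef_rot: [-2.867, 1.285, -0.003]
wrist_force: [0.1, -4.6, 10.2]
gripper_width: -0.002
finger_force: 4.9
```

{"method": "carry_out", "body": {"deltas": [-0.02,0,0,0,0,-0.02,0,0,0,0,-0.02,0,0,0,0,0,0,0,0,0]}}

```text
time_s: 5.0
eef_pos: [0.6308, 0.0582, 0.0444]
eef_rot: [-2.866, 1.285, -0.002]
wrist_force: [-0.7, -1.1, 5.0]
gripper_width: -0.003
finger_force: 2.4
```

{"method": "carry_out", "body": {"deltas": [0,0,-0.15,0,0,0,0,-0.3,0,0,-0.2,0,-0.15,0,0,-0.25,0,0,0,0,0,0,0,0,0,0,0,0,0,0]}}

```text
time_s: 5.6
eef_pos: [0.5853, 0.1092, 0.1339]
eef_rot: [-2.867, 1.284, -0.0]
wrist_force: [1.2, -0.3, -0.6]
gripper_width: -0.0
finger_force: 0.0
```

```bash
python3 - <<'E'
from h import *
st=observe(); print(st['eef_pos'],st['time_s'])
im,d=snapshot('wrist'); np.save('wc.npy',d); np.save('st.npy',st,allow_pickle=True); np.save('wc_im.npy',im)
save(cv2.resize(im[0:300,130:390],None,fx=2,fy=2),'c.png')
E
```

```text
[0.58525634 0.10915554 0.1339326 ] 5.6
```

View pics/c.png

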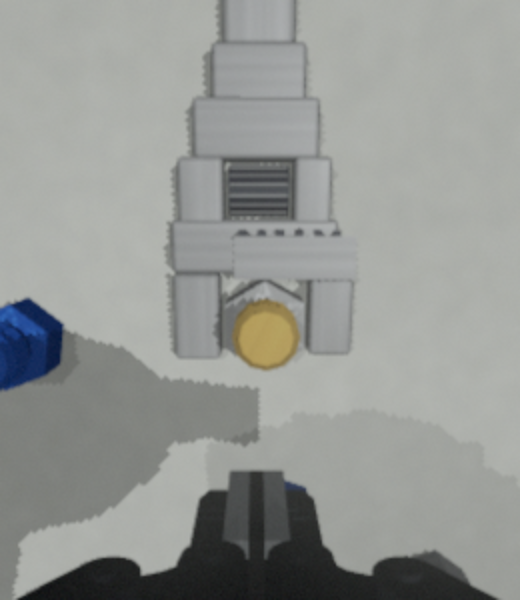

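The close view shows the nut between the jaws, nozzle top at (265,333) in the crop, fixed-jaw face at about x=222 and moving-jaw face at about x=306. A small gap remains, so I'll measure it.

```bash
cat > gap.py <<'E'
from h import *
def gap(d,st,im=None):
    v,u=np.mgrid[0:384,0:512]; W=px('wrist',u.ravel(),v.ravel(),d.ravel(),st).reshape(384,512,3)
    return W
E
python3 - <<'E'
from gap import *
st=np.load('st.npy',allow_pickle=True).item(); d=np.load('wc.npy'); im=np.load('wc_im.npy')
W=gap(d,st)
for r in (155,160,165,170):
    print(r,[(k,int(im[r,k].mean()),round(float(W[r,k,2])*1000)) for k in list(range(234,250))+list(range(272,292))])
# worm location
ys=[W[k,258].round(4) for k in range(76,114,3)]; print(ys)
E
```

```text
155 [(234, 151, 15), (235, 155, 16), (236, 157, 16), (237, 154, 14), (238, 141, 15), (239, 104, 14), (240, 78, 4), (241, 102, 0), (242, 110, 21), (243, 109, 21), (244, 108, 20), (245, 107, 20), (246, 109, 20), (247, 108, 21), (248, 113, 251), (249, 113, 22), (272, 119, 42), (273, 116, 31), (274, 124, 20), (275, 136, 20), (276, 144, 20), (277, 152, 20), (278, 158, 20), (279, 156, 20), (280, 156, 19), (281, 156, 20), (282, 131, -1), (283, 90, 8), (284, 88, 14), (285, 118, 14), (286, 144, 14), (287, 155, 16), (288, 154, 15), (289, 155, 15), (290, 156, 15), (291, 158, 15)]
160 [(234, 152, 17), (235, 153, 16), (236, 155, 16), (237, 154, 15), (238, 135, 15), (239, 98, 15), (240, 79, 6), (241, 103, -1), (242, 111, 0), (243, 111, 19), (244, 109, 20), (245, 108, 21), (246, 109, 19), (247, 105, 21), (248, 102, 41), (249, 104, 43), (272, 140, 43), (273, 130, 45), (274, 120, 42), (275, 119, 42), (276, 119, 42), (277, 125, 41), (278, 140, 20), (279, 148, 20), (280, 154, 20), (281, 155, 18), (282, 127, -1), (283, 87, 9), (284, 89, 15), (285, 121, 16), (286, 146, 15), (287, 153, 16), (288, 155, 16)
[... 942 characters left out ...]
4), (276, 130, 44), (277, 116, 44), (278, 113, 43), (279, 132, 42), (280, 141, 21), (281, 143, 20), (282, 115, -1), (283, 83, 12), (284, 104, 16), (285, 131, 15), (286, 149, 15), (287, 153, 15), (288, 151, 16), (289, 155, 17), (290, 156, 17), (291, 156, 16)]
[array([0.6476, 0.0399, 0.0139]), array([0.6463, 0.0414, 0.0121]), array([ 0.6456,  0.0422, -0.0015]), array([0.6434, 0.0446, 0.016 ]), array([0.6419, 0.0462, 0.0178]), array([0.6405, 0.0479, 0.0205]), array([0.6391, 0.0494, 0.0208]), array([0.6378, 0.0509, 0.0205]), array([0.6364, 0.0525, 0.0204]), array([0.635 , 0.054 , 0.0184]), array([0.6336, 0.0556, 0.0173]), array([6.321e-01, 5.720e-02, 2.000e-04]), array([0.6308, 0.0587, 0.0158])]
```

{"method": "carry_out", "body": {"deltas": [0.3,0,0,0,0,0.282,-0.004,0,0,0,0,0,0.3,0,0,0,0,0.22,0,0,0,0,0.06,0,0,0,0,0,0,0,0,0,0.01,0,0,0,0,0.008,0,0,0,0,0,0,0]}}

```text
time_s: 6.55
eef_pos: [0.6446, 0.0429, 0.0452]
eef_rot: [2.866, -1.285, 0.001]
wrist_force: [-0.7, -5.3, 5.5]
gripper_width: -0.001
finger_force: 3.5
```

{"method": "carry_out", "body": {"deltas": [0,0,0.005,0,0,0,0,0,0,0]}}

```text
time_s: 6.75
eef_pos: [0.6447, 0.0428, 0.0451]
eef_rot: [2.866, -1.285, 0.002]
wrist_force: [-2.6, -4.7, 10.6]
gripper_width: -0.006
finger_force: 5.4
```

{"method": "carry_out", "body": {"deltas": [-0.02,0,0,0,0,-0.02,0,0,0,0,-0.02,0,0,0,0]}}

```text
time_s: 7.05
eef_pos: [0.6388, 0.0494, 0.0453]
eef_rot: [2.866, -1.285, 0.003]
wrist_force: [-2.0, -5.8, 13.0]
gripper_width: -0.001
finger_force: 6.1
```

{"method": "carry_out", "body": {"deltas": [-0.02,0,0,0,0,-0.02,0,0,0,0,-0.02,0,0,0,0,0,0,0,0,0]}}

```text
time_s: 7.45
eef_pos: [0.6328, 0.0565, 0.0451]
eef_rot: [-2.867, 1.285, -0.003]
wrist_force: [-2.4, -5.2, 11.4]
gripper_width: 0.003
finger_force: 5.3
```

{"method": "carry_out", "body": {"deltas": [0,0,-0.15,0,0,0,0,-0.3,0,0,-0.2,0,-0.153,0,0,-0.25,0,0,0,0,0,0,0,0,0,0,0,0,0,0]}}

```text
time_s: 8.05
eef_pos: [0.5871, 0.1083, 0.1345]
eef_rot: [-2.867, 1.283, -0.001]
wrist_force: [-0.5, -0.8, 0.1]
gripper_width: -0.001
finger_force: 0.0
```

```bash
python3 - <<'E'
from gap import *
st=observe(); print(st['eef_pos'],st['time_s'])
im,d=snapshot('wrist'); np.save('st.npy',st,allow_pickle=True)
W=gap(d,st)
for r in (160,170):
    print(r,[(k,int(im[r,k].mean()),round(float(W[r,k,2])*1000)) for k in list(range(234,250))+list(range(272,292))])
print([W[k,258].round(4) for k in range(76,114,3)])
save(cv2.resize(im[0:300,130:390],None,fx=2,fy=2),'d.png')
E
```

```text
[0.58712418 0.10834672 0.13446568] 8.05
160 [(234, 155, 16), (235, 156, 17), (236, 155, 17), (237, 152, 17), (238, 152, 16), (239, 140, 16), (240, 120, 16), (241, 108, 16), (242, 99, 15), (243, 82, 15), (244, 99, 20), (245, 108, 20), (246, 109, 19), (247, 113, 21), (248, 116, 20), (249, 107, 20), (272, 124, 43), (273, 121, 43), (274, 121, 42), (275, 120, 42), (276, 120, 34), (277, 117, 30), (278, 157, 21), (279, 156, 19), (280, 149, 21), (281, 153, 20), (282, 154, 21), (283, 129, 15), (284, 130, 17), (285, 149, 252), (286, 153, 16), (287, 153, 15), (288, 155, 16), (289, 158, 16), (290, 158, 17), (291, 156, 17)]
170 [(234, 153, 16), (235, 155, 15), (236, 153, 16), (237, 151, 16), (238, 137, 15), (239, 131, 16), (240, 120, 15), (241, 113, 16), (242, 105, 15), (243, 92, 14), (244, 97, 20), (245, 107, 20), (246, 109, 20), (247, 106, 42), (248, 104, 43), (249, 104, 43), (272, 144, 45), (273, 144, 45), (274, 144, 44), (275, 143, 44), (276, 143, 46), (277, 136, 44), (278, 124, 43), (279, 117, 42), (280, 117, 43), (281, 134, 20), (282, 142, 21), (283, 123, 17), (284, 126, 15), (285, 144, 15), (286, 152, 16), (287, 153, 15), (288, 154, 15), (289, 156, 16), (290, 156, 16), (291, 154, 16)]
[array([0.6495, 0.0392, 0.0149]), array([0.6482, 0.0407, 0.0144]), array([0.6469, 0.0422, 0.0131]), array([ 6.461e-01,  4.310e-02, -1.000e-04]), array([0.6439, 0.0454, 0.0174]), array([0.6426, 0.047 , 0.0178]), array([0.6411, 0.0486, 0.019 ]), array([0.6397, 0.0502, 0.0213]), array([0.6384, 0.0517, 0.0192]), array([0.637 , 0.0532, 0.0208]), array([0.6356, 0.0548, 0.0188]), array([0.6342, 0.0564, 0.0164]), array([ 6.325e-01,  5.820e-02, -4.000e-04])]
```

View pics/d.png

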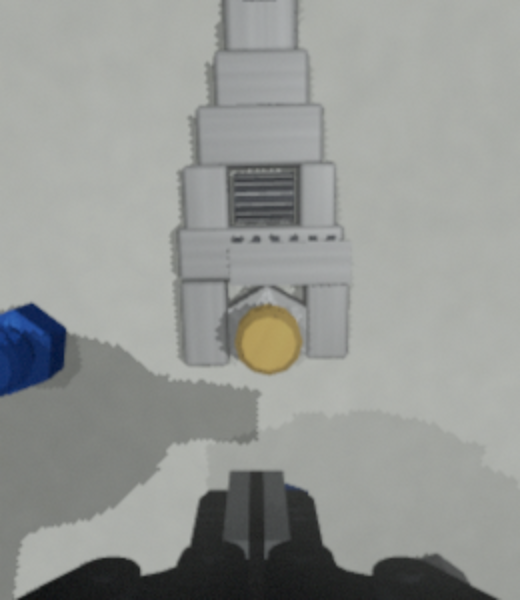

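The gap is now about 30 mm with no dark line at either face (crop x 228 and 306), so the jaw looks snug. One more short stroke makes sure, since the worm just slips at the end.

{"method": "carry_out", "body": {"deltas": [0.3,0,0,0,0,0.255,-0.005,0,0,0,0,0,0.3,0,0,0,0,0.22,0,0,0,0,0.06,0,0,0,0,0,0,0,0,0,0.01,0,0,0,0,0.012,0,0,0,0,0,0,0]}}

```text
time_s: 9.0
eef_pos: [0.6439, 0.0452, 0.0453]
eef_rot: [2.866, -1.285, 0.002]
wrist_force: [-3.4, -3.0, 11.0]
gripper_width: 0.002
finger_force: 5.7
```

{"method": "carry_out", "body": {"deltas": [-0.02,0,0,0,0,-0.02,0,0,0,0,-0.02,0,0,0,0,-0.02,0,0,0,0]}}

```text
time_s: 9.4
eef_pos: [0.6374, 0.0545, 0.0454]
eef_rot: [-2.865, 1.285, -0.006]
wrist_force: [2.3, -3.3, 5.8]
gripper_width: -0.0
finger_force: 3.3
```

Jaw is snug and slipping. Now lift and go to the far side of the handle.

{"method": "carry_out", "body": {"deltas": [0,0,-0.15,0,0,0.29,-0.077,0,0,0,0.29,-0.078,0,0,0,0.287,-0.078,0,0,0,0,0,0,0,0,0,0,0.15,0,0,0,0,0.09,0,0,0,0,0,0,0]}}

```text
time_s: 10.2
eef_pos: [0.7458, -0.0193, 0.0271]
eef_rot: [2.864, -1.286, -0.007]
wrist_force: [-0.3, -0.3, 0.5]
gripper_width: 0.002
finger_force: 0.0
```

{"method": "carry_out", "body": {"deltas": [0,0.03,0,0,0,0,0.03,0,0,0,0,0.03,0,0,0,0,0,0,0,0]}}

```text
time_s: 10.6
eef_pos: [0.7374, -0.0284, 0.031]
eef_rot: [-2.866, 1.286, -0.001]
wrist_force: [0.2, 0.2, 0.4]
gripper_width: 0.001
finger_force: 0.0
```

{"method": "carry_out", "body": {"deltas": [0,0.02,0,0,0,0.005,0.061,0,0.6,0,0.005,0.061,0,0.6,0,0.005,0.061,0,0.6,0,0.005,0.061,0,0.6,0,0.005,0.061,0,0.6,0]}}

```text
time_s: 11.2
eef_pos: [0.7016, -0.0598, 0.0308]
eef_rot: [-2.671, 1.651, -0.004]
wrist_force: [1.8, -1.3, 0.0]
gripper_width: -0.002
finger_force: 1.1
```

{"method": "carry_out", "body": {"deltas": [0.005,0.061,0,0.6,0,0.005,0.061,0,0.6,0,0.005,0.061,0,0.6,0,0.005,0.061,0,0.6,0,0.005,0.061,0,0.6,0,0.005,0.061,0,0.6,0,0.005,0.061,0,0.6,0,0,0,0,0,0]}}

```text
time_s: 12.0
eef_pos: [0.6412, -0.0843, 0.0307]
eef_rot: [-2.327, 2.109, -0.001]
wrist_force: [-0.3, 0.1, 1.1]
gripper_width: -0.002
finger_force: 0.7
```

```bash
python3 - <<'E'
from gap import *
st=observe(); print(st['eef_pos'],st['time_s'],st['wrist_force'])
im,d=snapshot('scene'); save(cv2.resize(im[140:384,100:400],None,fx=2,fy=2),'e.png'); np.save('scene2.npy',d)
E
```

```text
[ 0.64115004 -0.08427612  0.03065211] 12.0 [-0.33097347  0.07377425  1.14468835]
```

View pics/e.png

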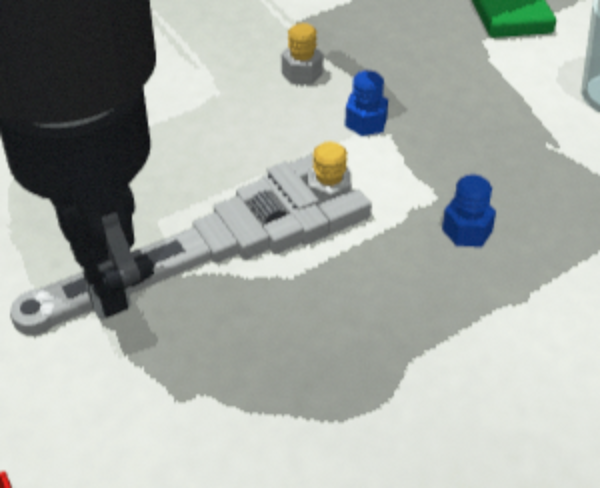

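The crop shows the fingers against the handle, end disc at (32,309) and worm at (266,206). The wrench has swung and is still around the brass tap at (330,165).

```bash
python3 - <<'E'
from gap import *
def W(f):
    d=np.load(f); v,u=np.mgrid[0:384,0:512]; return px('scene',u.ravel(),v.ravel(),d.ravel()).reshape(384,512,3)
for f,cond in (('scene.npy',0),('scene2.npy',1)):
    w=W(f); p=w[(w[...,2]>.009)&(w[...,2]<.0155)][:,:2]
    nut=np.array([.604,.088]); q=p-nut; r=np.hypot(*q.T); a=np.degrees(np.arctan2(q[:,1],q[:,0]))
    for lo,hi in ((.1,.12),(.12,.14),(.14,.16),(.16,.18),(.18,.2),(.2,.22)):
        m=(r>lo)&(r<hi)&(a<-30)&(a>-110); 
        if m.any(): print(f,lo,m.sum(),np.percentile(a[m],[5,50,95]).round(1))
E
```

```text
scene.npy 0.1 294 [-55.4 -48.  -41.3]
scene.npy 0.12 282 [-53.2 -47.9 -43.2]
scene.npy 0.14 298 [-52.5 -47.8 -43.9]
scene.npy 0.16 327 [-52.1 -48.  -44.4]
scene.npy 0.18 351 [-51.7 -48.1 -44.8]
scene.npy 0.2 395 [-51.5 -48.1 -45. ]
scene2.npy 0.1 260 [-90.5 -82.8 -76. ]
scene2.npy 0.12 245 [-88.7 -82.8 -78.6]
scene2.npy 0.14 36 [-88.4 -80.5 -78.9]
scene2.npy 0.16 9 [-77.8 -75.2 -73.9]
scene2.npy 0.18 228 [-87.3 -83.1 -76.1]
scene2.npy 0.2 296 [-87.1 -83.4 -80.5]
```

{"method": "carry_out", "body": {"deltas": [0.005,0.061,0,0.6,0,0.005,0.061,0,0.6,0,0.005,0.061,0,0.6,0,0.003,0.034,0,0.33,0,0,0,0,0,0]}}

```text
time_s: 12.55
eef_pos: [0.6095, -0.0878, 0.0306]
eef_rot: [-2.124, 2.314, -0.001]
wrist_force: [-0.4, -1.7, 5.0]
gripper_width: 0.001
finger_force: 2.6
```

{"method": "carry_out", "body": {"deltas": [0,-0.1,0,0,0,0,-0.1,0,0,0,0,0,-0.3,0,0,-0.1,0.2,-0.3,0,0,-0.3,0,0,0,0,-0.3,0,0,0,0,-0.3,0,0,0,0,-0.25,0,0.1,0,0,0,0,0,0,0,0,0,0,0,0]}}

```text
time_s: 13.55
eef_pos: [0.628, 0.0984, 0.0992]
eef_rot: [2.126, -2.311, -0.001]
wrist_force: [-0.2, -0.1, 0.2]
gripper_width: 0.003
finger_force: 0.0
```

```bash
python3 - <<'E'
from gap import *
st=observe(); print(st['eef_pos'],st['time_s'],st['wrist_force'])
d=snapshot('scene')[1]; v,u=np.mgrid[0:384,0:512]; w=px('scene',u.ravel(),v.ravel(),d.ravel()).reshape(384,512,3)
p=w[(w[...,2]>.009)&(w[...,2]<.0155)][:,:2]
q=p-np.array([.604,.088]); r=np.hypot(*q.T); a=np.degrees(np.arctan2(q[:,1],q[:,0]))
for lo,hi in ((.1,.12),(.12,.14),(.14,.16),(.16,.18),(.18,.2),(.2,.22)):
    m=(r>lo)&(r<hi)&(a<-30)&(a>-120); 
    if m.any(): print(lo,m.sum(),np.percentile(a[m],[5,50,95]).round(1))
im,d=snapshot('wrist'); save(im[:, :],'f.png')
E
```

```text
[0.62803853 0.09841829 0.09919746] 13.55 [-0.24601696 -0.1483483   0.15259119]
0.1 246 [-100.4  -92.7  -85.5]
0.12 225 [-98.8 -92.8 -88.6]
0.14 232 [-98.1 -93.2 -89.3]
0.16 241 [-97.9 -93.3 -90. ]
0.18 244 [-97.4 -93.4 -90.5]
0.2 261 [-97.4 -93.7 -90.8]
```

View pics/f.png

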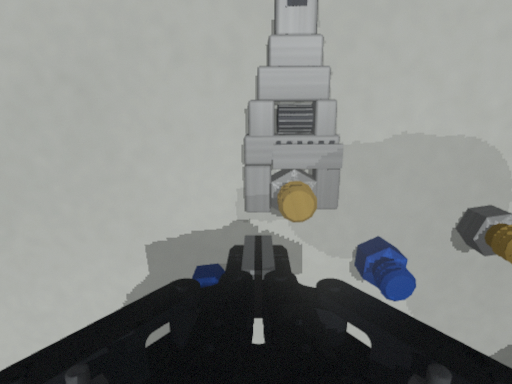

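The wrist view shows the jaws closed on both flats of the nut, with the nozzle at (297,203), and the fingers clear above. The wrench has turned about 45°.

```bash
python3 -c "
from station import *
print(hand_in())"
```

```text
the job is handed in; nothing more can be done
None
```

The job is handed in at about 14 s: the jaw measured about 30 mm across the nut (snug), the handle swung about 45° clockwise, and the wrench was left on the nut with the gripper clear.

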